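Clamp a figure's plinth in the painting jig

TASK

On the painting bench, slide the dark plinth with the figure home in its jig, flat on the plate and touching both the end fence and the side fence, then push the toggle clamp's handle down over its dead point, so that the pad by itself keeps holding the plinth there. Push gently, by feel: neither the plinth nor the handle may be forced, and leave the paints, brushes and other things where they are.

Things in the scene. Friction and masses are not known exactly. Their poses are not given: they have to be found in the camera images.
- jig: Plywood plate, 12 mm thick, screwed down, with two fences and a hold-down toggle clamp. Origin on its underside below the clamp arm's hinge; +x points from the clamp to the nest, z up, the handle is on the -x side. The plate spans x -85..195, y -60..75 mm. The clamp's steel bracket (44 mm wide, up to z 62 mm) stands between x -62 and 22 mm.
- end_fence (a point): Middle of the end fence's face, which looks to the jig's +x (jig x = 60 mm): aluminium bar 60 mm long in y, 12 mm high above the plate. Axes as the jig's.
- side_fence (a point): Middle of the side fence's face, which looks to the jig's +y (jig y = -22.5 mm): aluminium bar from jig x 60 to 190 mm, 12 mm high above the plate. Axes as the jig's.
- home (a point): Where the plinth's centre lies once it is home, touching both fences (jig x = 95, y = 0, z = 22 mm); axes parallel to the jig's.
- plinth_mid (a point): Centre (half-way up) of the loose dark block, 70 (x) x 45 (y) x 20 (z) mm, about 0.16 kg. It starts on the plate 30 to 50 mm out from the end fence and 20 to 35 mm from the side fence, up to 0.25 rad askew. Home, its x is parallel to the jig's x and its -x end touches the end fence.
- plinth: The plinth with its figure; origin at the centre of its underside, axes as plinth_mid. A primed miniature figure 35 mm tall stands on its top on a 25 mm disc, 20 mm from the plinth's centre towards its +x end (the outer end).
- handle_hinge (a point): Axis of the clamp handle (jig x = -45, y = 0, z = 45 mm); it runs along the jig's y.
- handle_grip (a point): Middle of the black rubber paddle of the clamp handle, 97 mm from the handle's axis; paddle 56 mm long, 28 wide, 12 thick, its end 125 mm from the axis. The point's -x points outward along the handle; its +z is the normal of the upper face, the one to push. Open, the handle rises 0.9 to 1.5 rad above level, leaning to the jig's -x; it closes by swinging down that way.
- clamp_handle: The handle; origin on its axis. It has up to 0.2 rad of play, then moves freely (under 3 N) until the pad meets the plinth; then the push at the paddle grows to about 10 N, fades at the dead point some 0.2 rad on, and the handle snaps 0.05 rad further to a stop (3 N per mm). Its setting changes each time: the dead point lies between 0.05 rad below and 0.35 above level; it cannot be told from the start, only felt.
- bar_hinge (a point): Hinge of the clamp arm (jig x = 0, z = 55 mm), a steel bar 88 mm long that comes down towards +x as the handle closes. While open it stands nearly upright, with its pad within jig x 0..60 mm and up to z = 150 mm: keep the gripper's body off it by pushing the plinth's side near its outer end.
- clamp_pad: Round rubber pad, 20 mm across, 7 mm thick, on a sprung spindle under the clamp arm, 80 mm from the arm's hinge. Origin at the centre of its underside. Closed, it comes down on the plinth 20 mm from the end fence and holds it with about 20 N.
- pot: Bystander: small grey paint jar, 28 mm across, 36 mm tall, standing on the jig's plate beside the clamp; origin on its underside. Leave it alone.
- paint_a: Bystander: dropper bottle, 27 mm across, 78 mm tall; origin on its underside. Leave it alone.
- paint_b: Bystander: dropper bottle, 27 mm across, 78 mm tall; origin on its underside. Leave it alone.
- paint_c: Bystander: dropper bottle, 27 mm across, 78 mm tall; origin on its underside. Leave it alone.
- cup: Bystander: white cup, 72 mm across, 85 mm tall; origin on its underside. Leave it alone.
- brush_a: Bystander: paint brush lying, 190 mm long; origin on its underside. Leave it alone.
- brush_b: Bystander: paint brush lying, 180 mm long; origin on its underside. Leave it alone.
- spare: Bystander: another figure on a cork holder, 42 mm across, 77 mm tall in all; origin on its underside. Leave it alone.
Not all that is in view belongs to the job. Leave any blue or green look-alike of the plinth alone.

How it is judged:
By the outcome, as a careful person would: the job done as asked, in the order asked, and still so for the second after the job is handed in, with the robot touching nothing.
It also fails if it takes over 72 s, if anything falls off the work surface, if the arm or the gripper's body presses on something with over 40 N, if the wrist force passes 120 N, or if a joint passes its speed limit or range.

ROBOT

A 7-joint arm with a two-finger parallel gripper is mounted at the origin on the work surface. World frame = base frame: x ahead of the robot, y to its left, z up, the work surface at z = 0. Lengths are in m, angles in rad, forces in N, time in s.
With the tool pointing down it reaches from about 0.4 to 0.85 m from the base axis. Payload 10.4 kg.
Tool frame: the origin (TCP) lies between the finger pads; the fingertips stand 25 mm ahead of it and the grasp point (between the pads) lies 6 mm ahead of it; z points along the fingers, y is the line along which they close (so a half turn about z gives the same grasp; the last joint's range is limited). The gripper opens to 87 mm and grips with 3 to 60 N. Pads are 19 mm wide; open, the fingers measure 117 mm over their backs; the gripper's body (75 mm by 190 mm) begins 51 mm behind the grasp point.
Start: joints at [-1.156, 0.332, -0.065, 1.46, 0.022, 1.35, -0.088], TCP at [0.265, 0.566, 0.248] pointing down, gripper open.
Joint ranges: [-2.6, 2.6], [-0.5, 2.12], [-1.47, 1.34], [0.16, 2.42], [-1.27, 4.41], [0.06, 2.06], [-2.6, 2.6]. Speed limits (rad/s): [2.22, 2.22, 2.79, 2.79, 3.14, 3.14, 3.14].

INTERFACE

Orientations are given as a unit quaternion [x, y, z, w].
In Python, from station import manip, capture, ticket gives the robot as it stands. The module is installed in compiled form; this text tells all that it offers.
- The arm moves only by the tool jog_arm, never from a script. Its arguments are lists of equal length, an entry for each row: "delta_pos": the shift along the tool's x, y, z in mm, a list of three; "delta_rot": the turn, a rotation vector about the tool's x, y, z in rad, a list of three; "fingers": the closure, from 0 (fully open) to 1 (shut). In form: {"delta_pos": [[x, y, z], ...], "delta_rot": [[ax, ay, az], ...], "fingers": [fingers, ...]}. A call has 1 to 5 rows; each row shifts and turns the commanded pose from where the row before left it, along the tool's axes as they then stand; what a row does not reach is not made up. A row lasts 1/12 s, in which the tool goes at most 41.7 mm and 7.16 degrees, less where a joint would pass 70% of its speed; a pose out of reach is approached as far as the arm can. A call with a gripper value outside its range is refused whole. The fingers move at their own pace and stop on an object; the grip force is fixed at half the most. Time passes only in rows, so rows that do not move let the fingers close. It gives the time, the measured TCP pose, the force, the opening and the grip force at its end, in the units of the state.
- manip.get_obs(): the state, without advancing time (a new reading comes with each control period).
- capture(name): name is "scene" or "top"; returns a dict with "img" (420x560x3 uint8, blue, green, red), "camera_matrix" (3x3 intrinsics, pixels), "camera_from_world" (4x4, takes a point from world to camera coordinates). Camera axes: x right, y down, z forward; pixel columns grow to the right and rows downward; lengths in m; the calibration is good to about 2 mm. A picture is of the moment at which its call begins. There is no depth.
- ticket.sign_off(): hands the job in; it is judged then, once.
The state is a dict: "time": time; "joint_positions": joint angles; "qd": joint speeds; "joint_torque": joint torques, N m; "tool_pos": TCP position; "tcp_rot": TCP orientation; "wrist_force": force on the tool from outside, world axes, zero at the start; "ft_torque": the same for the moment, N m; "finger_gap": opening from 0.0 (shut) to 1.0 (fully open); "gripper_force": force on a finger pad.
Only numpy, scipy, OpenCV 4.12 (cv2) and the standard library are available. Lean on these libraries where they do the work, as an engineer would, in place of code of your own. Each camera call takes 0.05 s, during which the arm holds its last target. There are 200 camera calls.

## Working session

There is one attempt and no reset: what is moved stays moved. The work goes in short steps, Python scripts to look and compute and a tool call to move; the robot and the scene stay as the last step left them, time stands still between calls to the robot, and variables do not carry over. Pictures are saved under pics/ and viewed, at most 10 in all, crops included, and the job is handed in when it is done.

Besides the shell and the picture viewer there is one more tool, called after "Request:" as name(argument=value, ...) on one line, values as JSON. jog_arm: Moves the arm, as the interface text tells. Its arguments: {"type":"object","properties":{"delta_pos":{"type":"array"},"delta_rot":{"type":"array"},"fingers":{"type":"array"}},"required":["delta_pos","delta_rot","fingers"]}

```bash
mkdir -p pics; cat > h.py <<'E'
import numpy as np, cv2
from station import manip, capture, ticket
from scipy.spatial.transform import Rotation as R
def ray(c,uv,z):
    K=c["camera_matrix"];T=np.array(c["camera_from_world"]);r=T[:3,:3];o=-r.T@T[:3,3]
    d=r.T@np.linalg.inv(K)@np.array([uv[0],uv[1],1.]);return o+d*(z-o[2])/d[2]
def proj(c,p):
    T=np.array(c["camera_from_world"]);q=c["camera_matrix"]@(T[:3,:3]@np.array(p)+T[:3,3]);return q[:2]/q[2]
E
python3 - <<'E'
from h import *
import pickle
for n in("scene","top"):
    c=capture(n);cv2.imwrite(f"pics/{n}0.png",c["img"]);pickle.dump(c,open(n+"0.pkl","wb"))
    T=c["camera_from_world"];print(n,-T[:3,:3].T@T[:3,3])
o=manip.get_obs();print(o)
E
```

```text
scene [ 1.03986144 -0.25859823  1.11162047]
top [ 0.35496105 -0.02159823  1.38277706]
{'time': 0.1, 'joint_positions': array([-1.15561705,  0.33278555, -0.06469906,  1.46086899,  0.02157718,
        1.34989689, -0.0885015 ]), 'qd': array([-0.00064794,  0.00029086,  0.0018147 , -0.00191064, -0.00016547,
       -0.00121133,  0.00152144]), 'joint_torque': array([ 2.02581105e-03, -6.24536848e+01,  2.48451205e-02, -3.90716743e+01,
       -6.13552518e-02,  3.65398068e-02,  8.04012507e-05]), 'tool_pos': array([0.26481617, 0.56577148, 0.24684234]), 'tcp_rot': array([ 2.17139962e-01,  9.76140275e-01, -6.20842801e-04, -1.19590368e-04]), 'wrist_force': array([-0.18703429,  0.29442041, -0.1897628 ]), 'ft_torque': array([-0.03532181, -0.01887957, -0.01343008]), 'gripper_force': 0.0, 'finger_gap': 0.9991456509326035}
```

View pics/scene0.png

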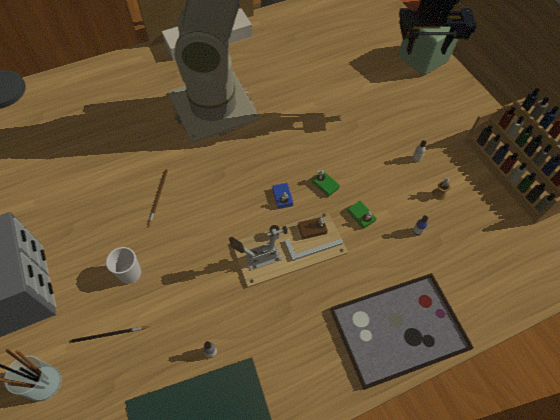

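View pics/top0.png

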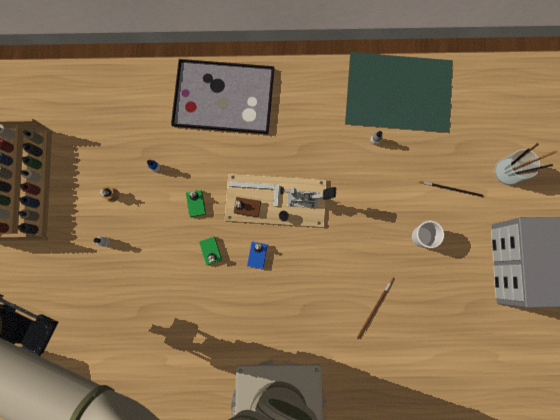

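Candidates for the plinth in the top view are dark brown (247,207), green (196,204), green (210,250) and blue (257,255). I choose the brown one, on the jig between the fences. The handle paddle is at (330,193) and the pot at (284,216). I'll check with one close crop.

```bash
python3 - <<'E'
from h import *
import pickle
c=pickle.load(open("top0.pkl","rb"));s=pickle.load(open("scene0.pkl","rb"))
a=cv2.resize(c["img"][165:240,215:345],None,fx=6,fy=6,interpolation=2)[:,:780]
b=cv2.resize(s["img"][205:295,220:360],None,fx=5,fy=5,interpolation=2)
cv2.imwrite("pics/cropt.png",a);cv2.imwrite("pics/crops.png",b)
E
```

```text
(no output)
```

View pics/cropt.png

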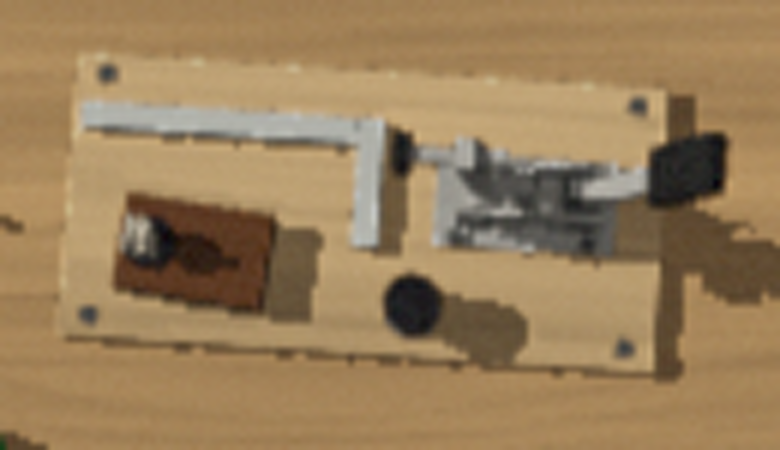

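View pics/crops.png

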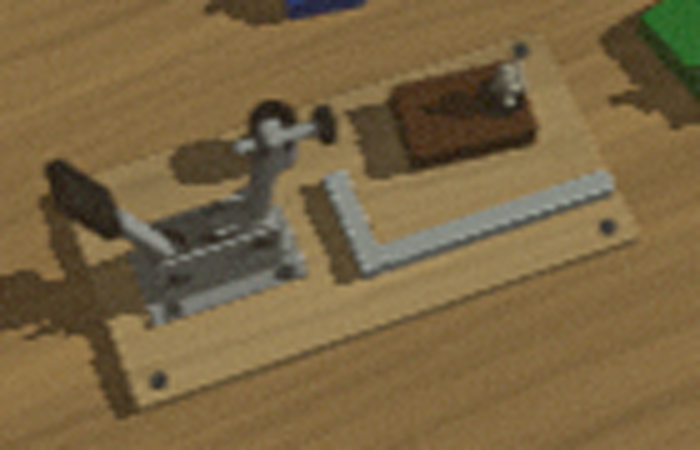

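The crops show the brown plinth with its figure at the outer end, centre about (195,252) in the top crop. Also there: the L-shaped fence (corner at (372,130)), the raised clamp arm with its pad at (400,152), the pot at (413,305) and the paddle at (687,170). In the scene crop the paddle is at (83,198).

```bash
cat >> h.py <<'E'
def jigfit(c,px):
    w=np.array([ray(c,p,.012)[:2] for p in px]);j=np.array([[195,-60],[-85,-60],[-85,75],[195,75]])/1e3
    a=w-w.mean(0);b=j-j.mean(0);th=np.arctan2((b[:,0]*a[:,1]-b[:,1]*a[:,0]).sum(),(a*b).sum())
    r=np.array([[np.cos(th),-np.sin(th)],[np.sin(th),np.cos(th)]]);t=w.mean(0)-r@j.mean(0)
    return th,r,t,(w-(j@r.T+t))*1e3
def tri(c,u,s,v):
    a0,a1=ray(c,u,0),ray(c,u,.2);b0,b1=ray(s,v,0),ray(s,v,.2);d,e=a1-a0,b1-b0
    k=np.linalg.lstsq(np.c_[d,-e],b0-a0,rcond=None)[0];p,q=a0+k[0]*d,b0+k[1]*e
    return (p+q)/2,np.linalg.norm(p-q)*1e3
E
python3 - <<'E'
from h import *
import pickle
c=pickle.load(open("top0.pkl","rb"));s=pickle.load(open("scene0.pkl","rb"))
f=lambda p:np.array(p)/6+[215-.4,165-.4]
g=lambda p:np.array(p)/5+[220-.4,205-.4]
th,r,t,e=jigfit(c,[f(p) for p in[(78,52),(667,92),(655,373),(62,338)]]);print(th,t,e)
np.savez("jig.npz",th=th,r=r,t=t)
J=lambda p:(np.array(p[:2])-t)@r*1e3
# scene view check of the plate corners
for p in[(637,237),(140,408)]: print("scene corner",J(ray(s,g(p),.012)))
P=np.array([ray(c,f(p),.032) for p in[(128,192),(275,213),(262,313),(115,290)]])
print("plinth",[J(p) for p in P],J(P.mean(0)))
for n,a,b in[("paddle",(687,170),(83,198)),("pad",(400,152),(323,124))]:
    w,er=tri(c,f(a),s,g(b));print(n,w,J(w),er)
for p in[(720,140),(650,150),(648,205),(715,198)]: print(J(ray(c,f(p),.13)))
print("pot",J(ray(c,f((413,305)),.048)))
for n,p in[("home",(95,0)),("hinge",(-45,0))]: print(n,r@np.array(p)/1e3+t)
E
```

```text
1.4949540625536077 [ 0.56727752 -0.05435854] [[ 0.86809718 -0.01310645]
 [-1.39867016  2.02220455]
 [ 0.66246651  0.78126396]
 [-0.13189354 -2.79036206]]
scene corner [195.31323909 -62.76348571]
scene corner [-80.91076608 -62.72550459]
plinth [array([164.37476841,   7.44843402]), array([95.90660815, 13.11561907]), array([98.74741677, 59.824409  ]), array([166.98777454,  53.32029075])] [131.50414197  33.42718821]
paddle [ 0.56189986 -0.13752177  0.13515371] [-83.3316261   -0.93904025] 2.0626752891246656
pad [ 0.57192633 -0.01590592  0.13188445] [38.69431548 -1.7219069 ] 0.6856336542941656
[-98.22075325 -15.45421379]
[-68.50698744  -9.29783776]
[-68.86518165  14.57263276]
[-97.28941401   9.81179441]
pot [29.59076716 53.82661928]
home [0.57447563 0.04036837]
hinge [ 0.56386789 -0.09922918]
```

```bash
cat >> h.py <<'E'
try:
    _j=np.load("jig.npz");th,r,t=float(_j["th"]),_j["r"],_j["t"]
except Exception: pass
J=lambda p:(np.array(p[:2])-t)@r*1e3
def goal(x,y,z):
    o=manip.get_obs();q=R.from_quat(o["tcp_rot"])
    G=R.from_matrix(np.c_[np.r_[r[:,0],0],np.r_[-r[:,1],0],[0,0,-1]])
    p=np.r_[r@np.array([x,y])/1e3+t,z/1e3]
    print("jig",J(o["tool_pos"]).round(1),"z",(o["tool_pos"][2]*1e3).round(1),"rot left",(q.inv()*G).as_rotvec().round(3),
     "delta after rot",(G.inv().apply(p-o["tool_pos"])*1e3).round(1),"now",(q.inv().apply(p-o["tool_pos"])*1e3).round(1),
     "F jig",np.r_[o["wrist_force"][:2]@r,o["wrist_force"][2]].round(2),"t",o["time"],"q",o["joint_positions"].round(2))
E
python3 -c "
from h import *
goal(133,90,160)"
```

```text
jig [595.4 348.6] z 246.8 rot left [-1.000e-03  1.000e-03  1.209e+00] delta after rot [-462.4  258.6   86.8] now [-405.6 -340.8   87.3] F jig [ 0.28  0.21 -0.19] t 0.1 q [-1.16  0.33 -0.06  1.46  0.02  1.35 -0.09]
```

Request:
jog_arm(delta_pos=[[0, 0, 0], [0, 0, 0], [0, 0, 0], [0, 0, 0], [0, 0, 0]], delta_rot=[[0, 0, 0.121], [0, 0, 0.121], [0, 0, 0.121], [0, 0, 0.121], [0, 0, 0.121]], fingers=[1, 1, 1, 1, 1])

```text
time: 0.52
tool_pos: [0.2649, 0.5659, 0.2471]
tcp_rot: [0.501, 0.866, -0.0, 0.0]
wrist_force: [0.1, 0.5, -0.1]
finger_gap: 0.712
gripper_force: 0.0
```

Request:
jog_arm(delta_pos=[[0, 0, 0], [0, 0, 0], [0, 0, 0], [0, 0, 0], [0, 0, 0]], delta_rot=[[0, 0, 0.121], [0, 0, 0.121], [0, 0, 0.121], [0, 0, 0.121], [0, 0, 0.121]], fingers=[1, 1, 1, 1, 1])

```text
time: 0.93
tool_pos: [0.2648, 0.5659, 0.2471]
tcp_rot: [0.736, 0.677, -0.0, 0.0]
wrist_force: [-0.7, -0.4, -0.1]
finger_gap: 0.325
gripper_force: 0.0
```

Request:
jog_arm(delta_pos=[[-25, 14, 0], [-30, 17, 0], [-30, 17, 0], [-30, 17, 0], [-30, 17, 0]], delta_rot=[[0, 0, 0], [0, 0, 0], [0, 0, 0], [0, 0, 0], [0, 0, 0]], fingers=[1, 1, 1, 1, 1])

```text
time: 1.35
tool_pos: [0.3359, 0.4135, 0.2472]
tcp_rot: [0.734, 0.679, -0.0, 0.0]
wrist_force: [0.5, 0.6, 0.5]
finger_gap: 0.018
gripper_force: 0.0
```

```bash
python3 -c "
from h import *
goal(133,90,160)"
```

```text
jig [449.  266.2] z 247.2 rot left [-0.     0.    -0.001] delta after rot [-316.   176.2   87.2] now [-315.8  176.5   87.3] F jig [ 0.67 -0.43  0.51] t 1.35 q [-1.13  0.13  0.17  1.72 -0.02  1.3  -1.03]
```

Request:
jog_arm(delta_pos=[[-32, 18, 0], [-32, 18, 0], [-32, 18, 0], [-32, 18, 0], [-32, 18, 0]], delta_rot=[[0, 0, 0], [0, 0, 0], [0, 0, 0], [0, 0, 0], [0, 0, 0]], fingers=[1, 1, 1, 1, 1])

```text
time: 1.77
tool_pos: [0.4133, 0.2469, 0.2474]
tcp_rot: [0.734, 0.679, -0.0, -0.0]
wrist_force: [1.2, 0.5, -0.5]
finger_gap: 0.005
gripper_force: 0.0
```

Request:
jog_arm(delta_pos=[[-32, 18, 15], [-32, 18, 25], [-32, 18, 25], [-32, 18, 15], [-25, 14, 7]], delta_rot=[[0, 0, 0], [0, 0, 0], [0, 0, 0], [0, 0, 0], [0, 0, 0]], fingers=[1, 1, 1, 1, 1])

```text
time: 2.18
tool_pos: [0.4845, 0.0905, 0.1615]
tcp_rot: [0.734, 0.679, -0.001, -0.0]
wrist_force: [-0.4, -0.8, 0.7]
finger_gap: 0.008
gripper_force: 0.0
```

Request:
jog_arm(delta_pos=[[0, 0, 0], [0, 0, 0]], delta_rot=[[0, 0, 0], [0, 0, 0]], fingers=[1, 1])

```text
time: 2.35
tool_pos: [0.485, 0.092, 0.163]
tcp_rot: [0.735, 0.678, -0.001, -0.0]
wrist_force: [-0.7, 0.7, -0.8]
finger_gap: 0.005
gripper_force: 0.0
```

```bash
python3 -c "
from h import *
goal(133,88,42)
c=capture('top');cv2.imwrite('pics/top1.png',cv2.resize(c['img'][140:290,170:370],None,fx=4,fy=4,interpolation=2))"
```

```text
jig [139.7  93.1] z 163.0 rot left [-0.001  0.001 -0.005] delta after rot [ -6.7   5.1 121. ] now [ -6.6   5.3 121. ] F jig [ 0.61  0.77 -0.78] t 2.35 q [-0.74  0.11  0.5   1.93 -0.06  1.12 -0.31]
```

View pics/top1.png

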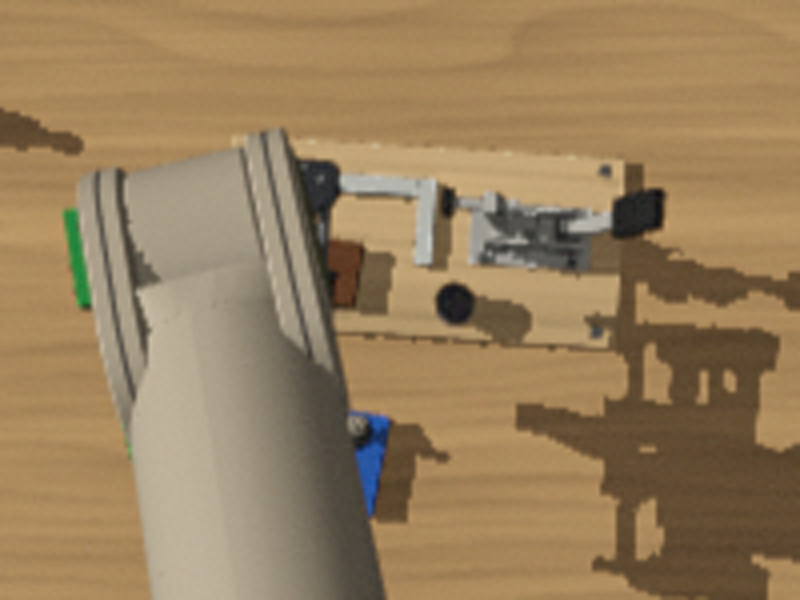

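The arm covers most of the plinth. Its visible right end at (345,275) hasn't moved, and the gripper's far end shows at (320,185). I'll descend beside the plinth's near side.

Request:
jog_arm(delta_pos=[[-7, 3, 25], [0, 0, 32], [0, 0, 32], [0, 0, 22], [0, 0, 10]], delta_rot=[[0, 0, 0], [0, 0, 0], [0, 0, 0], [0, 0, 0], [0, 0, 0]], fingers=[1, 1, 1, 1, 1])

```text
time: 2.82
tool_pos: [0.4856, 0.0878, 0.0401]
tcp_rot: [0.733, 0.68, -0.001, -0.001]
wrist_force: [-0.2, 0.6, -0.1]
finger_gap: 0.006
gripper_force: 0.0
```

Request:
jog_arm(delta_pos=[[0, 4, 0], [0, 4, 0], [0, 4, 0], [0, 4, 0], [0, 4, 0]], delta_rot=[[0, 0, 0], [0, 0, 0], [0, 0, 0], [0, 0, 0], [0, 0, 0]], fingers=[1, 1, 1, 1, 1])

```text
time: 3.23
tool_pos: [0.5088, 0.0854, 0.0439]
tcp_rot: [0.734, 0.679, 0.001, 0.0]
wrist_force: [0.1, -0.1, -0.1]
finger_gap: 0.003
gripper_force: 0.0
```

```bash
python3 -c "
from h import *
goal(133,40,42)
c=capture('scene');cv2.imwrite('pics/sc1.png',cv2.resize(c['img'][190:300,220:370],None,fx=5,fy=5,interpolation=2))"
```

```text
jig [134.9  68.9] z 43.9 rot left [ 0.002 -0.001 -0.001] delta after rot [-1.9 28.9  1.9] now [-1.8 28.9  1.9] F jig [-0.11 -0.08 -0.06] t 3.2333 q [-0.67  0.33  0.47  1.98 -0.2   0.87 -0.17]
```

View pics/sc1.png

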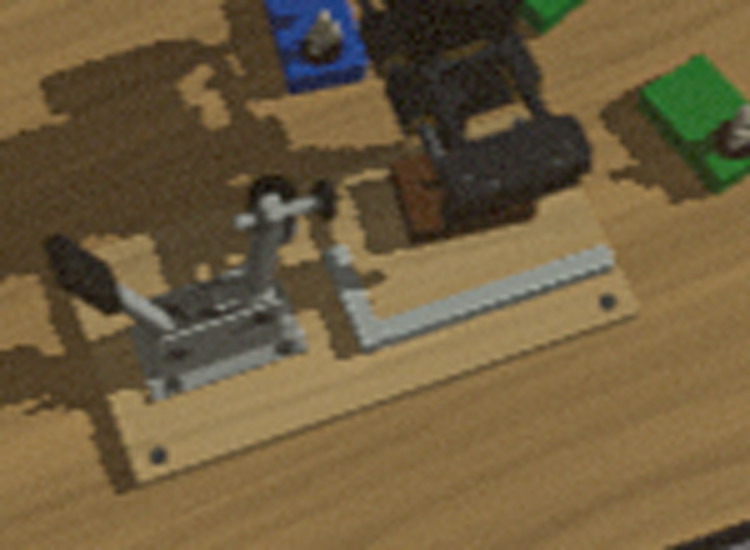

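The fingers are behind the plinth at about (440,170), with the plinth near the wrist at (420,200). Nothing else is touched. I'll keep pushing toward the side fence.

Request:
jog_arm(delta_pos=[[0, 3, 0.5], [0, 3, 0.5], [0, 3, 0], [0, 3, 0], [0, 3, 0]], delta_rot=[[0, 0, 0], [0, 0, 0], [0, 0, 0], [0, 0, 0], [0, 0, 0]], fingers=[1, 1, 1, 1, 1])

```text
time: 3.7
tool_pos: [0.5225, 0.0837, 0.0416]
tcp_rot: [0.734, 0.679, -0.0, -0.0]
wrist_force: [-1.7, -0.6, 2.8]
finger_gap: 0.008
gripper_force: 0.9
```

Request:
jog_arm(delta_pos=[[0, 2, 0], [0, 2, 0], [0, 1, 0], [0, 1, 0], [0, 0, 0]], delta_rot=[[0, 0, 0], [0, 0, 0], [0, 0, 0], [0, 0, 0], [0, 0, 0]], fingers=[1, 1, 1, 1, 1])

```text
time: 4.12
tool_pos: [0.5286, 0.0834, 0.0416]
tcp_rot: [0.734, 0.679, 0.0, 0.0]
wrist_force: [-0.3, -0.3, 0.5]
finger_gap: 0.001
gripper_force: 0.1
```

```bash
cat > look.py <<'E'
from h import *
import sys
goal(133,40,42)
c=capture('scene')
if len(sys.argv)>1: cv2.imwrite(sys.argv[1],cv2.resize(c['img'][190:300,220:370],None,fx=5,fy=5,interpolation=2))
h=cv2.cvtColor(c['img'],cv2.COLOR_BGR2HSV);m=cv2.inRange(h,(0,110,20),(13,255,130))
m[:,:285]=0;m[:210]=0;m[265:]=0;m[:,345:]=0
ys,xs=np.nonzero(m);print(len(xs),"px lowest:")
# lower edge of the brown side face = line at z=12
for u in range(292,336,4):
    k=ys[xs==u]
    if len(k): print(u,k.max(),J(ray(c,(u,k.max()+.5),.012)).round(1))
E
python3 look.py
```

```text
jig [134.4  49. ] z 41.6 rot left [ 0.    -0.    -0.001] delta after rot [-1.4  9.  -0.4] now [-1.4  9.  -0.4] F jig [-0.33  0.26  0.51] t 4.1167 q [-0.65  0.38  0.47  1.93 -0.22  0.88 -0.14]
83 px lowest:
304 236 [106.5  18.9]
308 241 [110.8   1.3]
312 225 [139.6  42.6]
316 224 [151.1  41.7]
320 214 [173.7  66.9]
324 238 [154.4  -5.2]
```

Request:
jog_arm(delta_pos=[[0, 2, 0], [0, 2, 0], [0, 2, 0], [0, 2, 0], [0, 1, 0]], delta_rot=[[0, 0, 0], [0, 0, 0], [0, 0, 0], [0, 0, 0], [0, 0, 0]], fingers=[1, 1, 1, 1, 1])

```text
time: 4.58
tool_pos: [0.5377, 0.0827, 0.0416]
tcp_rot: [0.734, 0.679, 0.0, 0.0]
wrist_force: [-1.9, -0.5, 1.4]
finger_gap: 0.004
gripper_force: 0.8
```

Request:
jog_arm(delta_pos=[[0, 1, 0], [0, 0, 0]], delta_rot=[[0, 0, 0], [0, 0, 0]], fingers=[1, 1])

```text
time: 4.75
tool_pos: [0.5386, 0.0826, 0.0417]
tcp_rot: [0.734, 0.679, 0.0, 0.0]
wrist_force: [-0.1, -1.0, -0.9]
finger_gap: 0.008
gripper_force: 0.1
```

```bash
python3 look.py pics/sc2.png
```

```text
jig [134.4  39. ] z 41.7 rot left [ 0.    -0.    -0.001] delta after rot [-1.4 -1.  -0.3] now [-1.4 -1.  -0.3] F jig [-1.01  0.06 -0.92] t 4.75 q [-0.63  0.4   0.47  1.9  -0.23  0.89 -0.13]
69 px lowest:
304 239 [103.1  10.6]
308 246 [105.2 -12.4]
312 245 [116.2 -13.3]
320 227 [157.6  29.3]
```

View pics/sc2.png

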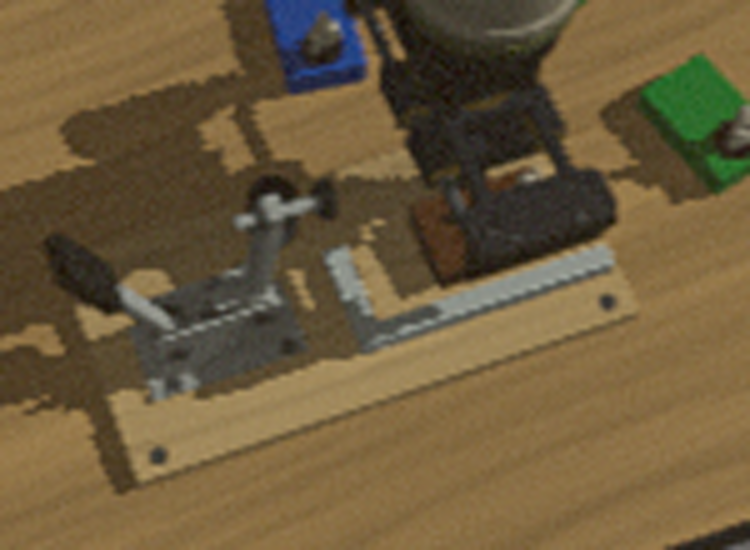

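The plinth's near corner at (445,285) is just short of the side fence, about 7 mm to go. I'll continue in small rows.

Request:
jog_arm(delta_pos=[[0, 2, 0], [0, 1, 0], [0, 1, 0], [0, 1, 0], [0, 0.5, 0]], delta_rot=[[0, 0, 0], [0, 0, 0], [0, 0, 0], [0, 0, 0], [0, 0, 0]], fingers=[1, 1, 1, 1, 1])

```text
time: 5.22
tool_pos: [0.5439, 0.0822, 0.0416]
tcp_rot: [0.734, 0.679, 0.0, -0.0]
wrist_force: [-2.3, 0.7, 2.2]
finger_gap: 0.005
gripper_force: 0.9
```

Request:
jog_arm(delta_pos=[[0, 0.5, 0], [0, 0.5, 0]], delta_rot=[[0, 0, 0], [0, 0, 0]], fingers=[1, 1])

```text
time: 5.38
tool_pos: [0.5448, 0.0822, 0.0417]
tcp_rot: [0.734, 0.679, 0.0, -0.0]
wrist_force: [-2.2, -0.3, 1.3]
finger_gap: 0.006
gripper_force: 0.9
```

Request:
jog_arm(delta_pos=[[0, 0.6, 0], [0, 0.6, 0]], delta_rot=[[0, 0, 0], [0, 0, 0]], fingers=[1, 1])

```text
time: 5.55
tool_pos: [0.5461, 0.082, 0.0417]
tcp_rot: [0.734, 0.679, 0.0, -0.0]
wrist_force: [-1.8, 0.5, 0.7]
finger_gap: 0.003
gripper_force: 0.9
```

Request:
jog_arm(delta_pos=[[0, 0.6, 0], [0, 0.6, 0]], delta_rot=[[0, 0, 0], [0, 0, 0]], fingers=[1, 1])

```text
time: 5.72
tool_pos: [0.5473, 0.0819, 0.0416]
tcp_rot: [0.734, 0.679, 0.0, -0.0]
wrist_force: [-1.9, -0.5, 2.5]
finger_gap: 0.006
gripper_force: 1.0
```

```bash
python3 look.py
```

```text
jig [134.4  30.3] z 41.6 rot left [-0.    -0.    -0.001] delta after rot [-1.4 -9.7 -0.4] now [-1.4 -9.7 -0.4] F jig [-0.65  1.82  2.47] t 5.7167 q [-0.62  0.41  0.47  1.88 -0.23  0.9  -0.12]
82 px lowest:
300 215 [120.8  83.1]
304 237 [105.3  16.1]
308 248 [102.9 -17.8]
312 246 [115.1 -16. ]
320 229 [155.2  23.7]
324 245 [146.1 -24.3]
```

Request:
jog_arm(delta_pos=[[0, 0.6, 0], [0, 0.6, 0], [0, 0.6, 0]], delta_rot=[[0, 0, 0], [0, 0, 0], [0, 0, 0]], fingers=[1, 1, 1])

```text
time: 6.02
tool_pos: [0.5476, 0.0819, 0.0414]
tcp_rot: [0.734, 0.679, -0.001, -0.001]
wrist_force: [-11.3, 0.8, 8.8]
finger_gap: 0.006
gripper_force: 5.6
```

Request:
jog_arm(delta_pos=[[0, 0.5, 0], [0, 0.5, 0]], delta_rot=[[0, 0, 0], [0, 0, 0]], fingers=[1, 1])

```text
time: 6.18
tool_pos: [0.5476, 0.0819, 0.0413]
tcp_rot: [0.734, 0.679, -0.002, -0.002]
wrist_force: [-15.9, 0.3, 14.0]
finger_gap: 0.008
gripper_force: 8.0
```

Seated on the side fence. I'll back off and go round to the outer end.

Request:
jog_arm(delta_pos=[[0, -4, 0], [0, -12, 0], [20, 0, 0], [30, 0, 0], [8, 0, 0]], delta_rot=[[0, 0, 0], [0, 0, 0], [0, 0, 0], [0, 0, 0], [0, 0, 0]], fingers=[1, 1, 1, 1, 1])

```text
time: 6.6
tool_pos: [0.5388, 0.1454, 0.0419]
tcp_rot: [0.733, 0.681, 0.001, -0.0]
wrist_force: [0.2, 1.2, -0.9]
finger_gap: 0.008
gripper_force: 0.0
```

Request:
jog_arm(delta_pos=[[0, 15, 0], [0, 20, 0], [0, 8, 0], [0, 0, 0]], delta_rot=[[0, 0, 0], [0, 0, 0], [0, 0, 0], [0, 0, 0]], fingers=[1, 1, 1, 1])

```text
time: 6.93
tool_pos: [0.583, 0.1368, 0.0417]
tcp_rot: [0.734, 0.679, 0.0, 0.001]
wrist_force: [-0.5, -0.1, -0.2]
finger_gap: 0.006
gripper_force: 0.0
```

```bash
python3 look.py pics/sc3.png
```

```text
jig [191.8  -1.2] z 41.7 rot left [ 0.002  0.    -0.002] delta after rot [-58.8 -41.2  -0.3] now [-58.9 -41.1  -0.4] F jig [-0.09  0.48 -0.18] t 6.9333 q [-0.66  0.5   0.44  1.76 -0.26  0.94 -0.19]
113 px lowest:
304 236 [106.5  18.9]
308 247 [104.  -15.1]
312 233 [130.1  19.9]
316 245 [126.2 -17. ]
320 240 [142.  -7.]
324 242 [149.7 -16.2]
328 239 [163.3 -11.6]
332 239 [173.3 -15.3]
```

View pics/sc3.png

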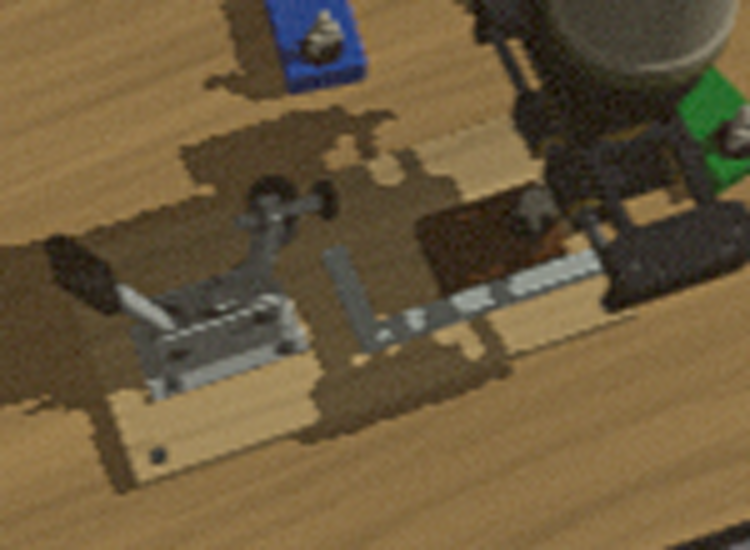

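The plinth lies flush along the side fence, its near edge running (440,290) to (575,250), and the tool stands beyond its outer end. Now I'll push toward the end fence.

Request:
jog_arm(delta_pos=[[-4, 0, 0], [-4, 0, 0], [-4, 0, 0], [-4, 0, 0], [-3, 0, 0]], delta_rot=[[0, 0, 0], [0, 0, 0], [0, 0, 0], [0, 0, 0], [0, 0, 0]], fingers=[1, 1, 1, 1, 1])

```text
time: 7.4
tool_pos: [0.5794, 0.1181, 0.0417]
tcp_rot: [0.734, 0.679, 0.0, -0.0]
wrist_force: [-0.3, 1.0, -0.4]
finger_gap: 0.006
gripper_force: 0.8
```

Request:
jog_arm(delta_pos=[[-3, 0, 0], [-3, 0, 0], [-3, 0, 0], [-3, 0, 0], [-2, 0, 0]], delta_rot=[[0, 0, 0], [0, 0, 0], [0, 0, 0], [0, 0, 0], [0, 0, 0]], fingers=[1, 1, 1, 1, 1])

```text
time: 7.82
tool_pos: [0.5788, 0.1042, 0.0417]
tcp_rot: [0.734, 0.679, 0.0, -0.0]
wrist_force: [-1.6, 1.9, -0.1]
finger_gap: 0.009
gripper_force: 0.9
```

```bash
python3 look.py
```

```text
jig [158.9   0.5] z 41.7 rot left [-0.    -0.    -0.001] delta after rot [-25.9 -39.5  -0.3] now [-26.  -39.5  -0.3] F jig [ 1.8   1.69 -0.14] t 7.8167 q [-0.62  0.48  0.45  1.79 -0.25  0.93 -0.14]
121 px lowest:
296 236 [86.3 26.4]
300 249 [ 82.  -13.2]
304 245 [96.3 -6. ]
308 243 [108.5  -4.2]
312 245 [116.2 -13.3]
316 245 [126.2 -17. ]
320 240 [142.  -7.]
324 241 [150.9 -13.4]
332 212 [207.4  61.3]
```

Request:
jog_arm(delta_pos=[[-3, 0, 0], [-3, 0, 0], [-3, 0, 0], [-2, 0, 0], [-1, 0, 0]], delta_rot=[[0, 0, 0], [0, 0, 0], [0, 0, 0], [0, 0, 0], [0, 0, 0]], fingers=[1, 1, 1, 1, 1])

```text
time: 8.28
tool_pos: [0.5779, 0.092, 0.0416]
tcp_rot: [0.734, 0.679, -0.0, 0.0]
wrist_force: [-1.0, 0.7, -0.7]
finger_gap: 0.006
gripper_force: 0.6
```

Request:
jog_arm(delta_pos=[[-1, 0, 0], [-0.6, 0, 0], [-0.6, 0, 0]], delta_rot=[[0, 0, 0], [0, 0, 0], [0, 0, 0]], fingers=[1, 1, 1])

```text
time: 8.53
tool_pos: [0.5778, 0.0904, 0.0416]
tcp_rot: [0.734, 0.679, 0.0, 0.0]
wrist_force: [-0.2, 0.6, -1.3]
finger_gap: 0.001
gripper_force: 0.5
```

```bash
python3 look.py
```

```text
jig [145.1   0.4] z 41.6 rot left [ 0.    -0.    -0.001] delta after rot [-12.1 -39.6  -0.4] now [-12.1 -39.5  -0.4] F jig [ 0.61  0.26 -1.26] t 8.5333 q [-0.6   0.47  0.46  1.8  -0.25  0.93 -0.11]
137 px lowest:
292 244 [67.5  7.8]
296 250 [ 71.  -12.3]
300 249 [ 82.  -13.2]
304 247 [ 94.1 -11.4]
308 246 [105.2 -12.4]
312 247 [114.  -18.8]
316 241 [130.8  -6.1]
320 220 [166.2  49.4]
324 255 [134.5 -51.1]
328 254 [145.5 -52.1]
332 216 [202.2  49.6]
```

Request:
jog_arm(delta_pos=[[-1, 0, 0], [-1, 0, 0], [-1, 0, 0]], delta_rot=[[0, 0, 0], [0, 0, 0], [0, 0, 0]], fingers=[1, 1, 1])

```text
time: 8.83
tool_pos: [0.5776, 0.0877, 0.0417]
tcp_rot: [0.734, 0.679, 0.0, -0.0]
wrist_force: [0.8, 4.6, -0.2]
finger_gap: 0.005
gripper_force: 2.3
```

Request:
jog_arm(delta_pos=[[-0.6, 0, 0], [-0.6, 0, 0], [-0.6, 0, 0]], delta_rot=[[0, 0, 0], [0, 0, 0], [0, 0, 0]], fingers=[1, 1, 1])

```text
time: 9.08
tool_pos: [0.5776, 0.0876, 0.0418]
tcp_rot: [0.733, 0.68, 0.001, -0.001]
wrist_force: [0.5, 9.1, -0.3]
finger_gap: 0.006
gripper_force: 4.4
```

Contact with the end fence is felt. I'll back off, nudge the side again near the outer end, and then check.

Request:
jog_arm(delta_pos=[[4, 0, 0], [8, 0, 0], [0, -25, 0], [0, -24, 0], [-12, 0, 0]], delta_rot=[[0, 0, 0], [0, 0, 0], [0, 0, 0], [0, 0, 0], [0, 0, 0]], fingers=[1, 1, 1, 1, 1])

```text
time: 9.5
tool_pos: [0.5248, 0.0921, 0.0408]
tcp_rot: [0.732, 0.681, -0.001, -0.002]
wrist_force: [1.3, 0.3, -0.8]
finger_gap: 0.006
gripper_force: 0.0
```

Request:
jog_arm(delta_pos=[[-20, 0, 0], [-7, 0, 0], [0, 10, 0], [0, 4, 0], [0, 0, 0]], delta_rot=[[0, 0, 0], [0, 0, 0], [0, 0, 0], [0, 0, 0], [0, 0, 0]], fingers=[1, 1, 1, 1, 1])

```text
time: 9.92
tool_pos: [0.5415, 0.0615, 0.0418]
tcp_rot: [0.734, 0.679, 0.0, 0.0]
wrist_force: [-1.8, -0.4, -0.5]
finger_gap: 0.004
gripper_force: 0.0
```

```bash
python3 look.py
```

```text
jig [113.5  34.5] z 41.8 rot left [ 0.001  0.    -0.002] delta after rot [19.5 -5.5 -0.2] now [19.5 -5.6 -0.3] F jig [-0.58  1.77 -0.54] t 9.9167 q [-0.6   0.4   0.48  1.9  -0.23  0.89 -0.09]
104 px lowest:
292 245 [66.4  5. ]
296 252 [ 68.8 -17.7]
300 250 [ 80.9 -15.9]
304 249 [ 91.9 -16.9]
308 210 [147.6  90.2]
312 211 [156.7  83.4]
316 216 [160.9  64.8]
324 243 [148.5 -18.9]
332 239 [173.3 -15.3]
```

Request:
jog_arm(delta_pos=[[0, 2, 0], [0, 1, 0], [0, 0.7, 0], [0, 0.7, 0]], delta_rot=[[0, 0, 0], [0, 0, 0], [0, 0, 0], [0, 0, 0]], fingers=[1, 1, 1, 1])

```text
time: 10.3
tool_pos: [0.5447, 0.0612, 0.0416]
tcp_rot: [0.734, 0.679, -0.0, -0.0]
wrist_force: [-0.3, 0.2, 0.1]
finger_gap: 0.007
gripper_force: 0.0
```

Request:
jog_arm(delta_pos=[[0, 0.7, 0], [0, 0.5, 0]], delta_rot=[[0, 0, 0], [0, 0, 0]], fingers=[1, 1])

```text
time: 10.47
tool_pos: [0.5459, 0.061, 0.0416]
tcp_rot: [0.734, 0.679, -0.0, -0.0]
wrist_force: [-3.3, -1.3, 1.0]
finger_gap: 0.002
gripper_force: 1.4
```

Request:
jog_arm(delta_pos=[[0, 0.5, 0], [0, 0.4, 0]], delta_rot=[[0, 0, 0], [0, 0, 0]], fingers=[1, 1])

```text
time: 10.63
tool_pos: [0.5459, 0.061, 0.0414]
tcp_rot: [0.734, 0.679, -0.001, -0.001]
wrist_force: [-7.1, 0.9, 6.0]
finger_gap: 0.003
gripper_force: 3.5
```

Request:
jog_arm(delta_pos=[[0, -4, 0], [0, -14, 0], [18, 0, -10], [20, 0, -35], [15, 0, -35]], delta_rot=[[0, 0, 0], [0, 0, 0], [0, 0, 0], [0, 0, 0], [0, 0, 0]], fingers=[1, 1, 1, 1, 1])

```text
time: 11.05
tool_pos: [0.5318, 0.1159, 0.1216]
tcp_rot: [0.734, 0.679, -0.001, -0.0]
wrist_force: [1.4, 1.4, 0.3]
finger_gap: 0.004
gripper_force: 0.0
```

Request:
jog_arm(delta_pos=[[30, -20, -30], [30, -20, -30], [30, -20, -10], [20, -10, 0], [0, 0, 0]], delta_rot=[[0, 0, 0], [0, 0, 0], [0, 0, 0], [0, 0, 0], [0, 0, 0]], fingers=[1, 1, 1, 1, 1])

```text
time: 11.47
tool_pos: [0.4735, 0.2288, 0.1859]
tcp_rot: [0.731, 0.682, 0.002, -0.001]
wrist_force: [-0.3, 0.3, 0.2]
finger_gap: 0.004
gripper_force: 0.0
```

```bash
python3 - <<'E'
from h import *
goal(-90,0,220)
s=capture('scene');c=capture('top')
import pickle;pickle.dump(s,open("s1.pkl","wb"));pickle.dump(c,open("c1.pkl","wb"))
a=cv2.resize(s['img'][200:290,240:350],(600,491),interpolation=2)
cv2.imwrite('pics/two.png',a)
E
```

```text
jig [275.3 115. ] z 185.9 rot left [ 0.001 -0.003  0.006] delta after rot [-365.3  115.   -34.1] now [-365.8  112.7  -35.3] F jig [0.26 0.37 0.23] t 11.4667 q [-0.92  0.16  0.42  1.83 -0.07  1.17 -0.54]
```

View pics/two.png

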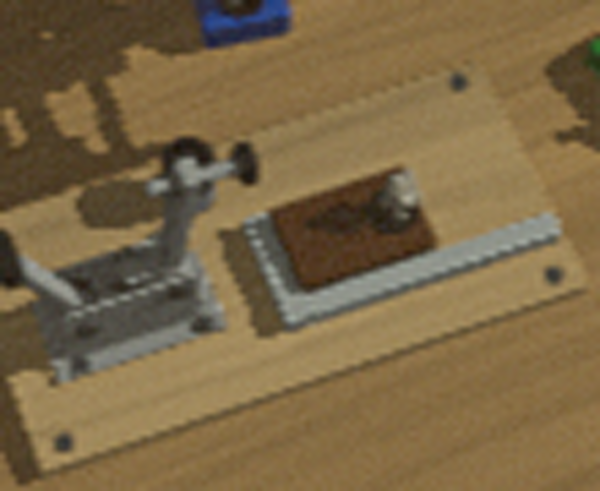

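The plinth's left end lies against the end fence (270–300, 215–290) and its near side against the side fence (300,290)–(435,245), so it is home. Next is the handle, from above on its +x side.

Request:
jog_arm(delta_pos=[[0, 0, -25], [-15, 8, -30], [-34, 13, 0], [-36, 13, 0], [-36, 13, 0]], delta_rot=[[0, 0, 0], [0, 0, 0], [0, 0, 0], [0, 0, 0], [0, 0, 0]], fingers=[1, 1, 1, 1, 1])

```text
time: 11.98
tool_pos: [0.5138, 0.0958, 0.2402]
tcp_rot: [0.734, 0.679, 0.0, 0.0]
wrist_force: [1.0, 0.4, -0.4]
finger_gap: 0.002
gripper_force: 0.0
```

Request:
jog_arm(delta_pos=[[-36, 13, 0], [-36, 13, 0], [-36, 13, 0], [-36, 13, 0], [-36, 13, 0]], delta_rot=[[0, 0, 0], [0, 0, 0], [0, 0, 0], [0, 0, 0], [0, 0, 0]], fingers=[1, 1, 1, 1, 1])

```text
time: 12.4
tool_pos: [0.564, -0.0894, 0.2399]
tcp_rot: [0.735, 0.679, -0.0, 0.0]
wrist_force: [1.1, 0.2, 0.4]
finger_gap: 0.005
gripper_force: 0.0
```

Request:
jog_arm(delta_pos=[[-20, 3, 0], [0, 0, 0]], delta_rot=[[0, 0, 0], [0, 0, 0]], fingers=[1, 1])

```text
time: 12.57
tool_pos: [0.5646, -0.1139, 0.2398]
tcp_rot: [0.737, 0.676, -0.001, 0.001]
wrist_force: [0.1, -0.4, 0.9]
finger_gap: 0.005
gripper_force: 0.0
```

```bash
python3 -c "
from h import *
goal(-52,0,162)"
```

```text
jig [-59.6  -1.8] z 239.8 rot left [ 0.     0.003 -0.011] delta after rot [ 7.6 -1.8 77.8] now [ 7.8 -1.9 77.8] F jig [-0.43 -0.09  0.95] t 12.5667 q [-0.46  0.26  0.7   1.64 -0.17  1.3   0.17]
```

Request:
jog_arm(delta_pos=[[6, -2, 20], [0, 0, 30], [0, 0, 20], [0, 0, 8], [0, 0, 0]], delta_rot=[[0, 0, -0.01], [0, 0, 0], [0, 0, 0], [0, 0, 0], [0, 0, 0]], fingers=[1, 1, 1, 1, 1])

```text
time: 12.98
tool_pos: [0.5627, -0.1001, 0.1601]
tcp_rot: [0.731, 0.683, -0.001, -0.001]
wrist_force: [0.6, -0.2, 0.7]
finger_gap: 0.008
gripper_force: 0.0
```

Request:
jog_arm(delta_pos=[[-4, 0, 0], [-3, 0, 0], [-3, 0, 0], [-3, 0, 0], [0, 0, 0]], delta_rot=[[0, 0, 0], [0, 0, 0], [0, 0, 0], [0, 0, 0], [0, 0, 0]], fingers=[1, 1, 1, 1, 1])

```text
time: 13.4
tool_pos: [0.5634, -0.1137, 0.1627]
tcp_rot: [0.731, 0.683, 0.0, 0.0]
wrist_force: [0.0, -0.1, -0.5]
finger_gap: 0.003
gripper_force: 0.0
```

```bash
python3 -c "
from h import *
goal(-66,0,162)"
```

```text
jig [-59.5  -0.6] z 162.7 rot left [0.001 0.    0.008] delta after rot [-6.5 -0.6  0.7] now [-6.5 -0.7  0.7] F jig [-0.13 -0.01 -0.54] t 13.4 q [-0.44  0.33  0.67  1.74 -0.22  1.15  0.23]
```

Request:
jog_arm(delta_pos=[[-3, 0, 0], [-3, 0, 0], [-4, 0, 1], [-4, 0, 2], [-4, 0, 2]], delta_rot=[[0, 0, 0.008], [0, 0, 0], [0, 0, 0], [0, 0, 0], [0, 0, 0]], fingers=[1, 1, 1, 1, 1])

```text
time: 13.82
tool_pos: [0.5619, -0.131, 0.1568]
tcp_rot: [0.733, 0.68, 0.0, 0.0]
wrist_force: [1.0, 0.1, 0.3]
finger_gap: 0.003
gripper_force: 0.2
```

Request:
jog_arm(delta_pos=[[-4, 0, 2], [-4, 0, 2.5], [-4, 0, 2.7], [-4, 0, 2.8], [0, 0, 0]], delta_rot=[[0, 0, 0], [0, 0, 0], [0, 0, 0], [0, 0, 0], [0, 0, 0]], fingers=[1, 1, 1, 1, 1])

```text
time: 14.23
tool_pos: [0.56, -0.1478, 0.1461]
tcp_rot: [0.734, 0.68, -0.001, -0.0]
wrist_force: [-0.3, -0.6, 0.9]
finger_gap: 0.003
gripper_force: 0.0
```

```bash
python3 - <<'E'
from h import *
goal(-105+10,0,147)
s=capture('scene')
cv2.imwrite('pics/h1.png',cv2.resize(s['img'][190:300,200:340],(763,600),interpolation=2))
h=cv2.cvtColor(s['img'],cv2.COLOR_BGR2HSV)
E
```

```text
jig [-93.7   0.2] z 146.1 rot left [-0.001  0.001 -0.001] delta after rot [-1.3  0.2 -0.9] now [-1.3  0.2 -0.9] F jig [-0.59  0.3   0.94] t 14.2333 q [-0.38  0.36  0.68  1.74 -0.25  1.13  0.3 ]
```

View pics/h1.png

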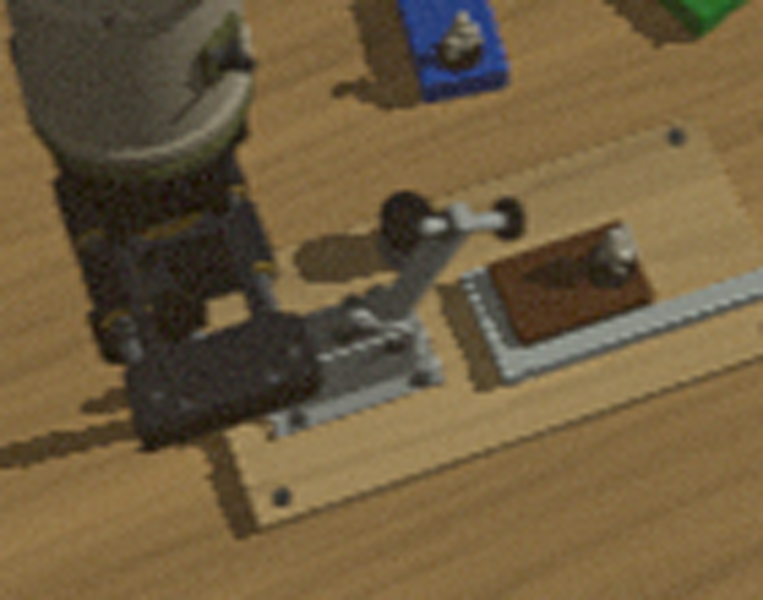

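The arm has tilted with the handle: its pad is now at (505,218). The paddle is hidden behind the gripper at (230,370), the pot stands untouched at (405,218), and the plinth is still home. I'll continue along the arc by feel.

Request:
jog_arm(delta_pos=[[-3.6, 0, 3.1], [-3.6, 0, 3.2], [-3.6, 0, 3.4]], delta_rot=[[0, 0, 0], [0, 0, 0], [0, 0, 0]], fingers=[1, 1, 1])

```text
time: 14.53
tool_pos: [0.5605, -0.1565, 0.1375]
tcp_rot: [0.733, 0.68, 0.001, -0.0]
wrist_force: [-0.5, 3.9, 7.0]
finger_gap: 0.006
gripper_force: 3.4
```

Request:
jog_arm(delta_pos=[[-2.4, 0, 2.7], [-2.4, 0, 2.8]], delta_rot=[[0, 0, 0], [0, 0, 0]], fingers=[1, 1])

```text
time: 14.7
tool_pos: [0.5593, -0.1625, 0.1313]
tcp_rot: [0.733, 0.68, -0.0, -0.0]
wrist_force: [-0.7, -0.1, 0.3]
finger_gap: 0.001
gripper_force: 0.0
```

Request:
jog_arm(delta_pos=[[-2.3, 0, 2.9], [-2.2, 0, 2.9]], delta_rot=[[0, 0, 0], [0, 0, 0]], fingers=[1, 1])

```text
time: 14.87
tool_pos: [0.5589, -0.1671, 0.1254]
tcp_rot: [0.733, 0.68, -0.0, -0.0]
wrist_force: [-0.1, 0.1, -0.5]
finger_gap: 0.006
gripper_force: 0.0
```

```bash
python3 -c "
from h import *
goal(-114,0,126)"
```

```text
jig [-113.    -0.2] z 125.4 rot left [-0.     0.     0.001] delta after rot [-1.  -0.2 -0.6] now [-1.  -0.2 -0.6] F jig [ 0.08  0.12 -0.49] t 14.8667 q [-0.33  0.4   0.67  1.75 -0.27  1.09  0.35]
```

Request:
jog_arm(delta_pos=[[-0.9, 0, 1.3], [-0.9, 0, 1.3]], delta_rot=[[0, 0, 0], [0, 0, 0]], fingers=[1, 1])

```text
time: 15.03
tool_pos: [0.5589, -0.1686, 0.123]
tcp_rot: [0.733, 0.68, -0.0, -0.0]
wrist_force: [0.2, 0.2, 1.1]
finger_gap: 0.007
gripper_force: 0.0
```

Request:
jog_arm(delta_pos=[[-0.9, 0, 1.4], [-0.9, 0, 1.4]], delta_rot=[[0, 0, 0], [0, 0, 0]], fingers=[1, 1])

```text
time: 15.2
tool_pos: [0.559, -0.1702, 0.1204]
tcp_rot: [0.733, 0.68, 0.0, 0.0]
wrist_force: [0.3, -0.4, 0.6]
finger_gap: 0.003
gripper_force: 0.0
```

Request:
jog_arm(delta_pos=[[-0.8, 0, 1.5], [-0.8, 0, 1.5]], delta_rot=[[0, 0, 0], [0, 0, 0]], fingers=[1, 1])

```text
time: 15.37
tool_pos: [0.5591, -0.1716, 0.1177]
tcp_rot: [0.733, 0.68, 0.0, 0.0]
wrist_force: [-0.8, 1.3, 2.9]
finger_gap: 0.005
gripper_force: 1.8
```

```bash
python3 - <<'E'
from h import *
goal(-120,0,116)
import pickle
s=capture('scene');pickle.dump(s,open('s2.pkl','wb'))
# pad-free view: dark pad blob + bright arm above plinth; list dark pixels right of the bracket
g=s['img'].max(2)
m=((g<60)*255).astype(np.uint8);m[:200]=0;m[290:]=0;m[:,:255]=0;m[:,345:]=0
n,l,st,ce=cv2.connectedComponentsWithStats(m)
for i in range(1,n):
    if st[i,4]>6: print(st[i],ce[i].round(1))
E
```

```text
jig [-117.6   -0.7] z 117.7 rot left [ 0.001 -0.     0.001] delta after rot [-2.4 -0.7  1.7] now [-2.4 -0.7  1.7] F jig [1.24 0.92 2.88] t 15.3667 q [-0.32  0.41  0.67  1.75 -0.28  1.08  0.37]
[280 200   8   3  19] [283.5 200.9]
[270 225   9  14  94] [273.6 231.3]
[294 233   4   3   7] [295.7 234. ]
[296 234  21   9  93] [305.3 239.1]
[261 247   6   6  23] [263.5 249.9]
```

Request:
jog_arm(delta_pos=[[-0.7, 0, 1.4], [-0.7, 0, 1.4]], delta_rot=[[0, 0, 0], [0, 0, 0]], fingers=[1, 1])

```text
time: 15.58
tool_pos: [0.5588, -0.1732, 0.1147]
tcp_rot: [0.733, 0.68, 0.0, 0.0]
wrist_force: [0.1, -0.3, 2.3]
finger_gap: 0.007
gripper_force: 1.1
```

Request:
jog_arm(delta_pos=[[-0.6, 0, 1.4], [-0.6, 0, 1.4]], delta_rot=[[0, 0, 0], [0, 0, 0]], fingers=[1, 1])

```text
time: 15.75
tool_pos: [0.5586, -0.1745, 0.1119]
tcp_rot: [0.733, 0.68, 0.0, 0.0]
wrist_force: [-0.3, -0.1, 2.0]
finger_gap: 0.006
gripper_force: 0.6
```

Request:
jog_arm(delta_pos=[[-0.6, 0, 1.4], [-0.6, 0, 1.4]], delta_rot=[[0, 0, 0], [0, 0, 0]], fingers=[1, 1])

```text
time: 15.92
tool_pos: [0.5585, -0.1757, 0.109]
tcp_rot: [0.733, 0.68, 0.0, 0.0]
wrist_force: [-0.2, -0.2, 2.8]
finger_gap: 0.004
gripper_force: 0.9
```

Request:
jog_arm(delta_pos=[[-0.5, 0, 1.5], [-0.5, 0, 1.5]], delta_rot=[[0, 0, 0], [0, 0, 0]], fingers=[1, 1])

```text
time: 16.08
tool_pos: [0.5584, -0.1767, 0.106]
tcp_rot: [0.733, 0.68, 0.0, 0.0]
wrist_force: [0.3, 0.1, 1.9]
finger_gap: 0.01
gripper_force: 0.8
```

Request:
jog_arm(delta_pos=[[-0.5, 0, 1.5], [-0.5, 0, 1.5]], delta_rot=[[0, 0, 0], [0, 0, 0]], fingers=[1, 1])

```text
time: 16.25
tool_pos: [0.5584, -0.1777, 0.103]
tcp_rot: [0.733, 0.68, 0.0, 0.0]
wrist_force: [0.6, -1.0, 2.2]
finger_gap: -0.001
gripper_force: 0.9
```

Request:
jog_arm(delta_pos=[[-0.5, 0, 1.5], [-0.5, 0, 1.5]], delta_rot=[[0, 0, 0], [0, 0, 0]], fingers=[1, 1])

```text
time: 16.42
tool_pos: [0.5584, -0.1787, 0.1001]
tcp_rot: [0.733, 0.68, 0.0, 0.0]
wrist_force: [-0.4, -0.8, 5.1]
finger_gap: 0.009
gripper_force: 2.4
```

Request:
jog_arm(delta_pos=[[-0.4, 0, 1.3], [-0.4, 0, 1.3]], delta_rot=[[0, 0, 0], [0, 0, 0]], fingers=[1, 1])

```text
time: 16.58
tool_pos: [0.5586, -0.1794, 0.0979]
tcp_rot: [0.733, 0.68, 0.0, 0.0]
wrist_force: [-0.6, -0.5, 7.3]
finger_gap: 0.005
gripper_force: 3.8
```

Request:
jog_arm(delta_pos=[[-0.4, 0, 1.3], [-0.4, 0, 1.3]], delta_rot=[[0, 0, 0], [0, 0, 0]], fingers=[1, 1])

```text
time: 16.75
tool_pos: [0.5587, -0.1802, 0.0956]
tcp_rot: [0.733, 0.68, 0.001, 0.0]
wrist_force: [-1.2, 0.7, 10.1]
finger_gap: 0.003
gripper_force: 5.1
```

Request:
jog_arm(delta_pos=[[-0.3, 0, 1.3], [-0.3, 0, 1.3]], delta_rot=[[0, 0, 0], [0, 0, 0]], fingers=[1, 1])

```text
time: 16.92
tool_pos: [0.5588, -0.1808, 0.0932]
tcp_rot: [0.733, 0.68, 0.001, 0.001]
wrist_force: [-1.9, 0.3, 11.9]
finger_gap: 0.005
gripper_force: 6.0
```

Request:
jog_arm(delta_pos=[[-0.3, 0, 1.2], [-0.3, 0, 1.2]], delta_rot=[[0, 0, 0], [0, 0, 0]], fingers=[1, 1])

```text
time: 17.08
tool_pos: [0.5589, -0.1814, 0.091]
tcp_rot: [0.733, 0.68, 0.001, 0.001]
wrist_force: [-1.6, 1.0, 11.8]
finger_gap: 0.003
gripper_force: 6.1
```

Request:
jog_arm(delta_pos=[[-0.3, 0, 1.2], [-0.3, 0, 1.2]], delta_rot=[[0, 0, 0], [0, 0, 0]], fingers=[1, 1])

```text
time: 17.25
tool_pos: [0.5588, -0.182, 0.0885]
tcp_rot: [0.733, 0.68, 0.001, 0.001]
wrist_force: [-1.7, 0.8, 11.1]
finger_gap: 0.004
gripper_force: 5.3
```

Past the peak. I'll keep going in small steps and stop when the handle snaps.

Request:
jog_arm(delta_pos=[[-0.2, 0, 1.0], [-0.2, 0, 1.0]], delta_rot=[[0, 0, 0], [0, 0, 0]], fingers=[1, 1])

```text
time: 17.42
tool_pos: [0.5586, -0.1824, 0.0863]
tcp_rot: [0.733, 0.68, 0.001, 0.0]
wrist_force: [-2.0, 0.4, 8.9]
finger_gap: 0.005
gripper_force: 4.4
```

Request:
jog_arm(delta_pos=[[-0.2, 0, 0.8], [-0.2, 0, 0.8]], delta_rot=[[0, 0, 0], [0, 0, 0]], fingers=[1, 1])

```text
time: 17.58
tool_pos: [0.5583, -0.1827, 0.0844]
tcp_rot: [0.733, 0.68, 0.0, 0.0]
wrist_force: [-0.4, -0.1, 7.1]
finger_gap: 0.006
gripper_force: 3.5
```

Request:
jog_arm(delta_pos=[[-0.1, 0, 0.8], [-0.1, 0, 0.8]], delta_rot=[[0, 0, 0], [0, 0, 0]], fingers=[1, 1])

```text
time: 17.75
tool_pos: [0.5582, -0.1829, 0.0826]
tcp_rot: [0.733, 0.68, 0.0, 0.0]
wrist_force: [-0.4, -0.7, 3.9]
finger_gap: 0.008
gripper_force: 2.3
```

Request:
jog_arm(delta_pos=[[-0.1, 0, 0.7], [-0.1, 0, 0.7]], delta_rot=[[0, 0, 0], [0, 0, 0]], fingers=[1, 1])

```text
time: 17.92
tool_pos: [0.558, -0.1831, 0.081]
tcp_rot: [0.733, 0.68, 0.0, 0.0]
wrist_force: [-0.7, -0.7, 3.1]
finger_gap: 0.004
gripper_force: 1.5
```

Request:
jog_arm(delta_pos=[[-0.1, 0, 0.7], [-0.1, 0, 0.7]], delta_rot=[[0, 0, 0], [0, 0, 0]], fingers=[1, 1])

```text
time: 18.08
tool_pos: [0.5578, -0.1833, 0.0793]
tcp_rot: [0.733, 0.68, -0.0, -0.0]
wrist_force: [0.4, 0.1, 1.8]
finger_gap: 0.006
gripper_force: 0.7
```

Request:
jog_arm(delta_pos=[[-0.1, 0, 0.7], [-0.1, 0, 0.7]], delta_rot=[[0, 0, 0], [0, 0, 0]], fingers=[1, 1])

```text
time: 18.25
tool_pos: [0.5577, -0.1833, 0.0777]
tcp_rot: [0.733, 0.68, -0.0, -0.0]
wrist_force: [0.8, 0.9, 0.4]
finger_gap: 0.006
gripper_force: 0.0
```

Request:
jog_arm(delta_pos=[[0, 0, 0.8], [0, 0, 0.8]], delta_rot=[[0, 0, 0], [0, 0, 0]], fingers=[1, 1])

```text
time: 18.42
tool_pos: [0.558, -0.1833, 0.0766]
tcp_rot: [0.733, 0.68, 0.0, -0.0]
wrist_force: [-0.9, -0.7, 6.8]
finger_gap: 0.006
gripper_force: 3.1
```

Request:
jog_arm(delta_pos=[[0, 0, 0.8], [0, 0, 0.8]], delta_rot=[[0, 0, 0], [0, 0, 0]], fingers=[1, 1])

```text
time: 18.58
tool_pos: [0.5584, -0.1834, 0.0756]
tcp_rot: [0.733, 0.68, 0.0, 0.0]
wrist_force: [-2.4, 0.9, 12.6]
finger_gap: 0.005
gripper_force: 6.2
```

At the stop. I'll withdraw and check by numbers.

Request:
jog_arm(delta_pos=[[0, 0, -4], [0, 0, -20], [0, 0, -35], [0, 0, -35], [0, 0, -30]], delta_rot=[[0, 0, 0], [0, 0, 0], [0, 0, 0], [0, 0, 0], [0, 0, 0]], fingers=[1, 1, 1, 1, 1])

```text
time: 19.0
tool_pos: [0.5577, -0.1836, 0.2008]
tcp_rot: [0.733, 0.68, 0.0, 0.0]
wrist_force: [0.7, 1.4, -0.3]
finger_gap: 0.007
gripper_force: 0.0
```

Request:
jog_arm(delta_pos=[[0, -35, -20], [0, -38, 0], [0, -38, 0], [0, -30, 0], [0, 0, 0]], delta_rot=[[0, 0, 0], [0, 0, 0], [0, 0, 0], [0, 0, 0], [0, 0, 0]], fingers=[1, 1, 1, 1, 1])

```text
time: 19.42
tool_pos: [0.4127, -0.1731, 0.2187]
tcp_rot: [0.734, 0.679, 0.001, -0.002]
wrist_force: [0.8, -0.8, -0.7]
finger_gap: 0.007
gripper_force: 0.0
```

```bash
python3 - <<'E'
from h import *
import pickle
goal(-140,100,250)
S0=pickle.load(open("s1.pkl","rb"))
s=capture('scene');c=capture('top')
def brown(im):
    m=cv2.inRange(cv2.cvtColor(im,cv2.COLOR_BGR2HSV),(0,110,20),(13,255,130));m[:225]=0;m[262:]=0;m[:,:288]=0;m[:,325:]=0
    ys,xs=np.nonzero(m);return {u:int(ys[xs==u].max()) for u in range(293,320,3) if (xs==u).any()},xs.min(),xs.max(),len(xs)
print("plinth before",brown(S0['img']));print("plinth after",brown(s['img']))
# dark paddle, old vs now, top and scene
C0=pickle.load(open("top0.pkl","rb"))
for nm,im,(y0,y1,x0,x1) in[("top0",C0['img'],(175,215,270,375)),("top",c['img'],(175,215,225,375)),("sc0",S0['img'],(215,275,200,290)),("sc",s['img'],(200,285,200,320))]:
    m=(im[y0:y1,x0:x1].max(2)<50).astype(np.uint8)
    n,l,st,ce=cv2.connectedComponentsWithStats(m)
    print(nm,[(st[i].tolist(),(ce[i]+[x0,y0]).round(1).tolist()) for i in range(1,n) if st[i,4]>8])
E3=lambda p:np.r_[r@np.array(p[:2])/1e3+t,p[2]/1e3]
print("expected pad closed top/scene",proj(c,E3((80,0,40))),proj(s,E3((80,0,40))),"paddle level",proj(c,E3((-142,0,50))),proj(s,E3((-142,0,50))))
E
```

```text
jig [-130.1  145.2] z 218.7 rot left [-0.    -0.004 -0.001] delta after rot [ -9.9  45.2 -31.3] now [ -9.7  45.2 -31.4] F jig [-0.73 -0.86 -0.72] t 19.4167 q [-0.45 -0.1   0.72  1.97  0.07  1.24  0.17]
plinth before ({293: 244, 296: 250, 299: 249, 302: 250, 305: 240, 308: 245, 311: 245, 314: 246, 317: 244}, np.int64(291), np.int64(317), 101)
plinth after ({293: 247, 296: 246, 299: 248, 305: 245, 308: 248, 311: 247, 314: 244}, np.int64(293), np.int64(318), 68)
top0 [([11, 12, 2, 7, 13], [281.5, 190.2]), ([53, 13, 13, 11, 107], [329.0, 192.9]), ([39, 19, 3, 6, 10], [309.6, 197.3]), ([10, 36, 8, 4, 21], [283.2, 213.0])]
top [([26, 16, 20, 8, 51], [259.5, 196.0]), ([112, 20, 21, 16, 172], [346.6, 200.2]), ([140, 30, 8, 4, 21], [368.6, 206.4]), ([55, 36, 8, 4, 21], [283.2, 213.0])]
sc0 [([70, 11, 8, 6, 22], [273.2, 227.7]), ([83, 12, 4, 6, 12], [284.8, 229.8]), ([30, 22, 14, 15, 89], [236.0, 244.7])]
sc [([0, 0, 6, 2, 9], [202.0, 200.3]), ([82, 0, 5, 3, 9], [284.2, 201.2]), ([70, 26, 9, 11, 61], [273.7, 230.5]), ([106, 36, 10, 7, 21], [309.9, 239.6]), ([96, 41, 9, 5, 15], [299.3, 243.3]), ([7, 60, 22, 16, 116], [216.8, 267.8])]
expected pad closed top/scene [266.37098491 195.31046492] [297.93794209 240.74196642] paddle level [347.43361512 199.59383217] [215.73525608 266.37192405]
```

The paddle sits at level in both views, matching the projected closed position to about 1–2 px. The pad is on the plinth, the plinth hasn't shifted, the pot hasn't moved, and the robot is clear.

```bash
python3 -c "
from station import ticket
print(ticket.sign_off())"
```

```text
the job is handed in; nothing more can be done
None
```

The job is handed in: by feel and camera check, the plinth is home against both fences, and the handle is past its dead point so the pad holds the plinth with the robot clear. The verdict itself was not shown.

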